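# Unlock the chisel cage and hold its gate wide

### The arm

A 6-joint arm with a two-finger parallel gripper is mounted at the origin on the work surface. World frame = base frame: x ahead of the robot, y to its left, z up, the work surface at z = 0. Lengths are in mm, angles in degrees, forces in N, time in s.
With the tool pointing down it reaches from about 250 to 850 mm from the base axis. Payload 12.5 kg.
Tool frame: the origin (TCP) lies midway between the tips of the shut fingers; the grasp point (between the pads) lies 19 mm behind it; z points along the fingers, y is the line along which they close (so a half turn about z gives the same grasp; the last joint's range is limited). The gripper opens to 93 mm and grips with 3 to 60 N. Pads are 15 mm wide; open, the fingers measure 128 mm over their backs; the gripper's body (75 mm by 188 mm) begins 65 mm behind the grasp point.
Start: joints at [-68.904, 20.094, 94.641, -0, 65.266, -4.847], TCP at [240.633, -494.55, 218.633] pointing down, gripper open.
Joint ranges: [-157.81, 157.81], [-45, 120.19], [0.68, 151.7], [-89.99, 269.99], [4.06, 180], [-164.3, 164.3]. Speed limits (degrees/s): [127.2, 127.2, 159.86, 180, 180, 180].

### API

Orientations are given as a 3x3 rotation matrix whose columns are the frame's x, y, z axes.
In Python, from plant import env gives the robot as it stands.
- The arm moves only by the tool send_rows, never from a script. Its arguments are lists of equal length, an entry for each row: "claw": the gripper's target within -1 to 1 (shut at 1, half-way at 0, fully open at -1); "offset": the shift along the world's x, y, z in mm, a list of three; "angular": the turn, a rotation vector about the world's x, y, z in rad, a list of three. In form: {"claw": [claw, ...], "offset": [[dx, dy, dz], ...], "angular": [[rx, ry, rz], ...]}. A call has exactly 8 rows; each row is the pose to reach, as a shift and turn from the pose commanded when the call began; what a row does not reach only later rows make up. A row lasts 1/10 s, in which the tool goes at most 50 mm and 8.59 degrees, less where a joint would pass 70% of its speed; a pose out of reach is approached as far as the arm can. A call with a gripper value outside its range is refused whole. The fingers move at their own pace and stop on an object; "squeeze" is the grip in N (left out, the last holds). Time passes only in rows, so rows that repeat a pose let the fingers close, or fill a call up. It gives the time, the measured TCP pose, the force, the opening and the grip force at its end, in the units of the state.
- env.get_state(): the state, without advancing time (a new reading comes with each control period).
- env.read_camera(name): name is "side" or "top" or "wrist"; returns a dict with "img" (400x640x3 uint8, blue, green, red), "z_map" (400x640 float32, mm along the optical axis (not along the pixel's ray), 0 where there is no reading), "mtx" (3x3 intrinsics, pixels), "k1" (the pictures are not rectified: a ray, as slopes to the right and down, at radius r is drawn at 1 + k1 r^2 times it, then the intrinsics apply), "view" (4x4, takes a point from world to camera coordinates). Camera axes: x right, y up, looking along -z (the intrinsics and any distortion apply to the point x, -y, -z); pixel columns grow to the right and rows downward; lengths in mm; the calibration is good to about 2 mm. A picture is of the moment at which its call begins.
- env.sign_off(): hands the job in; it is judged then, once.
The state is a dict: "time": time; "joints": joint angles; "qvel": joint speeds; "joint_efforts": joint torques, N m; "tool_pos": TCP position; "eef_rot": TCP orientation; "contact_force": force on the tool from outside, world axes, zero at the start; "wrist_torque": the same for the moment, N m; "finger_gap": finger opening in mm; "grasp_force": force on a finger pad.
Only numpy, scipy, OpenCV 4.12 (cv2) and the standard library are available. Lean on these libraries where they do the work, as an engineer would, in place of code of your own. Each camera call takes 0.05 s, during which the arm holds its last target. There are 200 camera calls.

### The job

Pick up the wooden mallet, knock the brass locking peg on the chisel cage fully down with it, and lay the mallet gently back down flat on the open bench. Then squeeze the red catch until it is fully released, after it the blue catch, swing the gate by its yellow grip post past its click-stop until it stands wide open, and finish while still holding the gate there, because it springs back if let go. Leave the other things on the bench and the tape on the cage where they are.

Things in the scene. Friction and masses are not known exactly. Their poses are not given: they have to be found in the camera images.
- cage: Plywood chisel cage, fixed, 250 wide, 180 deep, roof 110 high. Origin on the bench at its front plane; x points from the gated front into the cage (away from the robot), y left, z up. Along the roof's front 85 mm runs a grey lock housing 14 high; on it, left to right: brass peg (y +95), red catch (y +20), blue catch (y -35); the gate's yellow grip post is at y -80 just in front.
- peg_top (a point): Centre of the top of the brass peg's cap (26 across), 215 above the bench when up. The peg slides straight down 18 mm against spring and friction, 4 to 8 N, and stays down by friction. While up it blocks the red catch. Only the mallet may touch it. Red and blue catches reach 190 high.
- peg (a joint): How far the peg is down, m: 0 to 0.003 at the start, 0.018 fully down; it no longer blocks the red catch from 0.012.
- mallet_grip (a point): On the mallet's handle axis, 25 mm behind the head, 30 above the bench as it lies: the place to grip; the centre of mass is about 40 mm ahead. Handle: flat-sided bar, 24 wide, 28 tall, from 115 mm behind this point to the head. x points along the handle to the head, z up. About 0.4 kg.
- mallet_head (a point): Centre of the mallet's octagonal pale wooden head, 60 across flats, 80 long along the handle axis (the handle is darker), 65 mm ahead of mallet_grip. It lies on a flat, this point 30 above the bench; strike with the flat underside.
- catch_red_mid (a point): Squeeze point of the red catch at rest, 170 above the bench, fixed: midway between the front face of the red lever and the back face of the fixed steel post behind it, 48 mm over both along the cage's x, both 20 wide and up to 190 high. About 5 N moves the lever 14 mm towards the post here (34 over both). A hook plate runs forward from the lever's foot, 130 high.
- catch_red (a joint): Angle of the red lever, rad: 0 shut, 0.36 fully squeezed; its hook clears the gate from about 0.25; it stays where it is left.
- catch_blue_mid (a point): Squeeze point of the blue catch, same build as the red one, 55 mm to its right.
- catch_blue (a joint): Angle of the blue lever, rad: 0 shut, 0.36 fully squeezed; its hook clears the gate from about 0.25; it stays where it is left.
- gate_grip (a point): Grip point on the gate's yellow upright round post (18 across, from 108 to 186 above the bench), on its axis, 165 above the bench. It moves with the gate, 160 mm from the hinge.
- gate_hinge (a point): Point on the gate's upright hinge axis at the height of gate_grip, at the left of the front (cage x -12, y +80 mm); does not move.
- gate (a joint): Gate angle, rad: 0 shut, grows as the free right-hand end swings towards the robot (clockwise seen from above), 1.5 is the end stop. A sprung click-stop (about 4 N more at the post) lies between 0.45 and 1.05; a spring always pulls the gate shut (1 to 2.5 N at the post), so if let go beyond the click-stop it falls back to about 0.9. Wide open means beyond 1.2.
- stone: Honing stone on a wooden base, 200 x 70 x 36; origin under its centre. Bystander.
- tape: Yellow round tape measure, 56 across, 30 high, on the cage's roof behind the lock housing; origin under its centre. Bystander.
- glue: White glue bottle, 60 across, 170 high; origin under its centre. Bystander.
- mug: Blue mug, 80 across, 95 high; origin under its centre. Bystander.
- wax: Amber jar, 70 across, 60 high; origin under its centre. Bystander.
- chisel: Loose chisel, 245 long, lying flat; origin under the middle. Bystander.
- offcut: Wooden offcut, 80 x 60 x 40; origin under its centre. Bystander.
Things that resemble listed ones, but are neither listed nor needed, are in the scene too. Of the things shaped like the part that bears mallet_grip, the wooden one is meant.

How it is judged (in metres and radians):
On the way, in this order (a step that is already met when the one before it is completed fails the run):
1. the peg is driven fully down (at least 15.5 mm) by the raised mallet over it, both catches still shut (value of joint peg above 0.0155 m and height (world z) of mallet_head above 0.2 m and horizontal distance between mallet_head and peg_top below 0.075 m and value of joint catch_red below 0.12 rad), for 0.05 s.
2. the mallet lies flat on the bench, let go, the red catch still shut (height (world z) of mallet_head below 0.04 m and height (world z) of mallet_grip below 0.045 m and contact force between the fingers and mallet below 0.1 N and linear speed of mallet below 0.03 m/s and value of joint catch_red below 0.12 rad), for 0.1 s.
3. the red catch is squeezed open (at least 0.28 rad) while the blue one is still shut (value of joint catch_red above 0.28 rad and value of joint catch_blue below 0.12 rad), for 0.1 s.
4. the blue catch is squeezed open (at least 0.28 rad) (value of joint catch_blue above 0.28 rad and value of joint gate below 0.3 rad), for 0.1 s.
5. the gate stands beyond 1.2 rad (value of joint gate above 1.2 rad), for 0.1 s.
At the end, for the whole second after the job is handed in: The gate is held still by the fingers (contact force over 0.5 N) beyond 1.2 rad, by its grip post (grasp point within 60 mm of gate_grip), with nothing else propping it; the peg is still down (over 14.5 mm), both catches still released (over 0.26 rad), the mallet lies flat and still on the bench (value of joint gate above 1.2 rad and velocity of joint gate between -0.1 and 0.1 rad/s and contact force between the fingers and gate above 0.5 N and distance between the grasp point and gate_grip below 0.06 m and contact force between each of mallet, stone and gate below 0.1 N and value of joint peg above 0.0145 m and value of joint each of catch_red, catch_blue above 0.26 rad and height (world z) of mallet_head below 0.04 m and height (world z) of mallet_grip below 0.045 m and linear speed of mallet below 0.03 m/s); the arm keeps its last pose, push and grip.
It fails at once if the robot itself touches the peg (more than 1 N) (contact force between any of the fingers, the arm and peg above 1 N).
It fails at once if the blue catch is released before the red one (value of joint catch_blue above 0.15 rad and value of joint catch_red below 0.24 rad).
It fails at once if a bystander is moved by more than 30 mm (distance of any of stone, tape, glue, mug, wax, chisel, offcut from where it was at the start of the episode above 0.03 m).
It fails at once if the mallet is dropped onto the bench (it comes down at over 0.9 m/s) (height (world z) of mallet_head below 0.1 m and linear speed of mallet above 0.9 m/s).
It also fails if it takes over 72 s, if anything falls off the work surface, if the arm or the gripper's body presses on something with over 40 N, if the wrist force passes 120 N, or if a joint passes its speed limit or range.

## Working session

There is one attempt and no reset: what is moved stays moved. The work goes in short steps, Python scripts to look and compute and a tool call to move; the robot and the scene stay as the last step left them, time stands still between calls to the robot, and variables do not carry over. Pictures are saved under pics/ and viewed, at most 10 in all, crops included, and the job is handed in when it is done.

Besides the shell and the picture viewer there is one more tool, called after ">>>" as name(argument=value, ...), one argument or row to a line, values as JSON. send_rows: Moves the arm, as the interface text tells. Its arguments: {"type":"object","properties":{"claw":{"type":"array","items":{"type":"number"}},"offset":{"type":"array","items":{"type":"array","items":{"type":"number"}}},"angular":{"type":"array","items":{"type":"array","items":{"type":"number"}}},"squeeze":{"type":"number"}},"required":["claw","offset","angular"]}

```bash
mkdir -p pics; ls
cat > h.py <<'E'
import numpy as np, cv2
from plant import env
def cam(n,save=None):
    c=env.read_camera(n)
    np.savez('/tmp/%s.npz'%n,**{k:np.array(v) for k,v in c.items()})
    if save: cv2.imwrite('pics/'+save,c['img'])
    return c
def load(n): return dict(np.load('/tmp/%s.npz'%n))
def und(c,u,v):
    K=c['mtx']; xd=(u-K[0,2])/K[0,0]; yd=(v-K[1,2])/K[1,1]; x,y=xd,yd
    for _ in range(20):
        s=1+float(c['k1'])*(x*x+y*y); x,y=xd/s,yd/s
    return x,y
def pt(c,u,v,z=None):
    """pixel->world via depth, or via plane height z"""
    x,y=und(c,u,v); T=np.linalg.inv(c['view'])
    if z is None:
        d=float(np.median(c['z_map'][int(v)-1:int(v)+2,int(u)-1:int(u)+2])); return (T@[x*d,-y*d,-d,1])[:3]
    o=T[:3,3]; r=T[:3,:3]@[x,-y,-1]; return o+r*(z-o[2])/r[2]
def cloud(c):
    h,w=c['z_map'].shape; u,v=np.meshgrid(np.arange(w,dtype=float),np.arange(h,dtype=float))
    x,y=und(c,u,v); d=c['z_map']; P=np.stack([x*d,-y*d,-d,np.ones_like(d)],-1)
    return (P@np.linalg.inv(c['view']).T)[...,:3]
E
python3 - <<'E'
from h import *
for n in ['top','side']:
    c=cam(n,n+'0.png'); print(n,c['mtx'].tolist(),c['k1'],np.linalg.inv(c['view']).round(2).tolist())
print(env.get_state())
E
```

```text
pics
top [[458.47741798134683, 0.0, 317.6017906154631], [0.0, 458.47741798134683, 191.07838973165207], [0.0, 0.0, 1.0]] 0.04639789826806593 [[0.02, 0.99, -0.17, 285.29], [-1.0, 0.02, 0.03, 14.65], [0.03, 0.17, 0.99, 1594.99], [0.0, 0.0, 0.0, 1.0]]
side [[463.8039988515763, 0.0, 317.07577543894354], [0.0, 463.8039988515763, 198.64486241797982], [0.0, 0.0, 1.0]] 0.03359137979443181 [[-0.97, 0.18, -0.14, 296.35], [-0.22, -0.7, 0.67, 1157.16], [0.02, 0.69, 0.73, 1408.5], [0.0, 0.0, 0.0, 1.0]]
{'time': 0.1, 'joints': array([-6.89018329e+01,  2.01204285e+01,  9.46714736e+01,  1.16948922e-03,
        6.52656803e+01, -4.84628562e+00]), 'qvel': array([ 0.04185602, -0.12379221, -0.21357659, -0.00592856, -0.06886003,
       -0.03728691]), 'joint_efforts': array([ 1.93862048e-03, -4.98026454e+01, -2.85701144e+01,  7.00833276e-02,
        2.39181257e-02, -2.41581961e-05]), 'tool_pos': array([ 240.55383009, -494.27638865,  218.17512582]), 'eef_rot': array([[ 8.99222375e-01,  4.37491716e-01, -3.44471612e-04],
       [ 4.37491839e-01, -8.99221885e-01,  9.44305604e-04],
       [ 1.03369466e-04, -9.99844247e-04, -9.99999495e-01]]), 'contact_force': array([-0.77203426,  0.22366866, -0.66351684]), 'wrist_torque': array([ 0.02186174, -0.03934659, -0.00389819]), 'grasp_force': 0.0, 'finger_gap': 93.31746605978321}
```

View pics/top0.png

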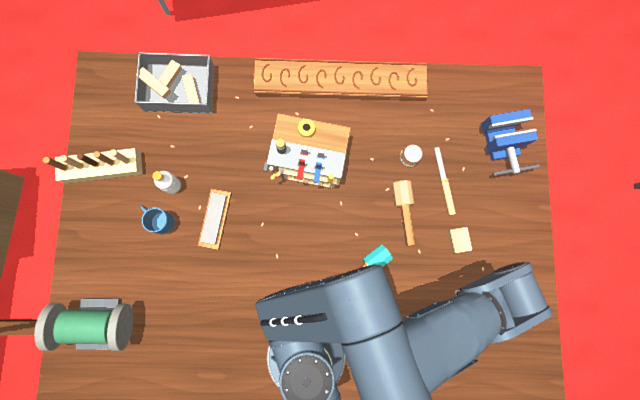

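View pics/side0.png

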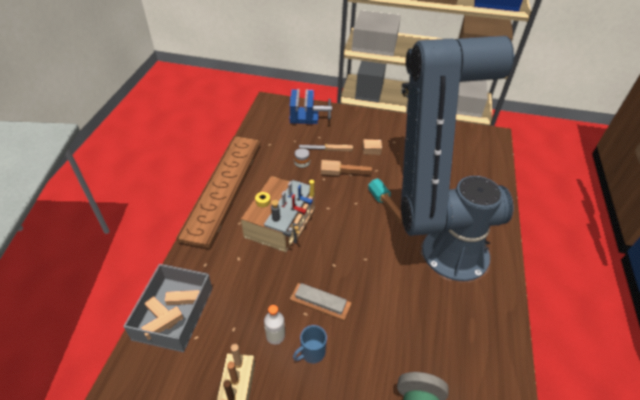

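The top view shows the wooden mallet, with its head at about (403,192) and handle end at (410,243), and the cage around (308,150). The teal mallet near (377,258) is a decoy. I'll enlarge both areas.

Run:
```python
from h import *
c=load('top'); im=c['img']
a=cv2.resize(im[105:200,255:365],None,fx=5,fy=5,interpolation=cv2.INTER_CUBIC)
b=cv2.resize(im[170:265,375:425],None,fx=5,fy=5,interpolation=cv2.INTER_CUBIC)
cv2.imwrite('pics/crop1.png',np.hstack([a[:475],b[:475]]))
P=cloud(c)
for (u,v) in [(403,186),(403,192),(403,200),(406,215),(408,230),(410,240),(280,146),(308,140)]: print((u,v),P[v,u].round(1))
# mallet points: height 20..75 in region
reg=P[170:265,375:425]; m=(reg[...,2]>15)&(reg[...,2]<80)
q=reg[m]; print(len(q), q.min(0).round(),q.max(0).round())
for x0 in range(250,620,15):
    s=q[(q[:,0]>=x0)&(q[:,0]<x0+15)]
    if len(s): print(x0,len(s),s[:,1].min().round(),s[:,1].max().round(),np.median(s[:,2]).round())
```

```text
(403, 186) [ 568.  -316.3   63.4]
(403, 192) [ 547.7 -316.6   60.9]
(403, 200) [ 519.3 -315.1   66.2]
(406, 215) [ 471.7 -330.6   39.4]
(408, 230) [ 419.7 -334.6   48.5]
(410, 240) [ 386.5 -342.    43.8]
(280, 146) [657.7  98.  209.8]
(308, 140) [707.5  11.3 111.2]
1044 [ 304. -355.   15.] [ 589. -220.   71.]
295 23 -259.0 -220.0 55.0
310 78 -278.0 -220.0 57.0
325 68 -277.0 -220.0 59.0
340 60 -264.0 -223.0 58.0
355 29 -346.0 -229.0 48.0
370 34 -352.0 -330.0 43.0
385 37 -353.0 -328.0 44.0
400 41 -351.0 -326.0 42.0
415 33 -347.0 -324.0 43.0
430 40 -347.0 -322.0 42.0
445 36 -345.0 -319.0 42.0
460 40 -344.0 -317.0 42.0
475 36 -340.0 -316.0 43.0
490 46 -338.0 -296.0 43.0
505 80 -355.0 -293.0 52.0
520 88 -351.0 -292.0 56.0
535 80 -352.0 -289.0 55.0
550 78 -349.0 -287.0 55.0
565 85 -346.0 -285.0 56.0
580 32 -346.0 -286.0 56.0
```

View pics/crop1.png

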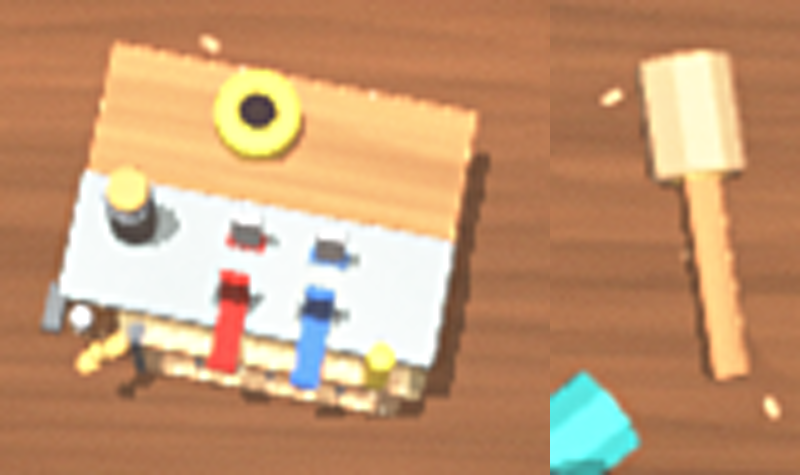

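Run:
```python
from h import *
c=load('top'); P=cloud(c)
f=lambda a,b,z,o=255: pt(c,o+(a-2.)/5,105+(b-2.)/5,z)
g=lambda a,b,z: pt(c,375+(a-550-2.)/5,170+(b-2.)/5,z)
for n,a,b,z in [('peg',130,190,215),('tape',257,113,140),('redpost',247,236,190),('bluepost',330,250,190),('redlever',235,280,190),('bluelever',320,296,190),('grip',381,351,186),('rBL',113,42,110),('rBR',477,113,110),('hFL',62,300,124),('hFR',433,366,124),('hBL',88,172,124),('hBR',456,240,124)]:
    print(n,f(a,b,z).round(1)[:2])
print('head back',g(655,177,40)[:2].round(1),g(743,170,40)[:2].round(1),'front',g(643,62,40)[:2].round(1),g(728,52,40)[:2].round(1),'end',g(718,380,44)[:2].round(1),g(747,373,44)[:2].round(1))
# side check
R=P.reshape(-1,3); im=c['img'].reshape(-1,3)
# highest things near cage
q=R[(R[:,2]>150)&(R[:,0]>520)&(R[:,0]<760)&(abs(R[:,1])<160)]
print(q.round(0)[::2].tolist())
# roof fit: housing+roof points -> minAreaRect
s=R[(R[:,2]>100)&(R[:,2]<130)&(R[:,0]>500)&(R[:,0]<800)&(abs(R[:,1])<200)]
print(cv2.minAreaRect(s[:,:2].astype(np.float32)),len(s))
```

```text
peg [667.2  96.1]
tape [742.6  18.9]
redpost [646.4  23.2]
bluepost [638.7 -29.3]
redlever [617.8  30. ]
bluelever [608.9 -23.6]
grip [575.5 -62.7]
rBL [798.7 117. ]
rBR [ 756.2 -129.1]
hFL [616.9 143.5]
hFR [ 579.1 -100.3]
hBL [703.9 129.6]
hBR [ 664.3 -114.6]
head back [ 505.3 -295.1] [ 511.7 -355.8] front [ 585.6 -287.4] [ 594.1 -346.6] end [ 367.5 -335.6] [ 372.6 -355.3]
[[736.0, 32.0, 151.0], [679.0, 98.0, 215.0], [676.0, 108.0, 214.0], [677.0, 102.0, 211.0], [675.0, 95.0, 216.0], [673.0, 108.0, 212.0], [672.0, 101.0, 215.0], [673.0, 95.0, 213.0], [672.0, 89.0, 218.0], [669.0, 107.0, 214.0], [670.0, 101.0, 212.0], [672.0, 96.0, 205.0], [670.0, 89.0, 213.0], [667.0, 111.0, 208.0], [665.0, 104.0, 219.0], [666.0, 98.0, 214.0], [666.0, 92.0, 214.0], [668.0, 86.0, 209.0], [664.0, 107.0, 211.0], [663.0, 101.0, 212.0], [663.0, 95.0, 214.0], [663.0, 89.0, 214.0], [670.0, 84.0, 189.0], [660.0, 107.0, 213.0], [662.0, 101.0, 207.0], [660.0, 95.0, 212.0], [662.0, 89.0, 208.0], [666.0, 83.0, 193.0], [664.0, 109.0, 186.0], [657.0, 101.0, 211.0], [658.0, 95.0, 209.0], [664.0, 90.0, 188.0], [66
[... 1837 characters left out ...]
.0, -16.0, 179.0], [606.0, -22.0, 186.0], [607.0, -28.0, 184.0], [608.0, -16.0, 162.0], [605.0, -22.0, 174.0], [607.0, -29.0, 167.0], [606.0, -23.0, 156.0], [605.0, -29.0, 163.0], [603.0, -29.0, 154.0], [578.0, -60.0, 185.0], [579.0, -67.0, 181.0], [575.0, -60.0, 185.0], [575.0, -66.0, 186.0], [572.0, -54.0, 182.0], [572.0, -60.0, 185.0], [572.0, -67.0, 184.0], [569.0, -54.0, 184.0], [568.0, -60.0, 186.0], [568.0, -66.0, 189.0], [569.0, -55.0, 167.0], [565.0, -60.0, 185.0], [566.0, -67.0, 185.0], [568.0, -56.0, 154.0], [563.0, -61.0, 180.0], [565.0, -67.0, 173.0], [563.0, -62.0, 162.0]]
((668.0355224609375, 14.983627319335938), (255.5646209716797, 227.92274475097656), 79.84841918945312) 3647
```

The measurements fit the stated sizes. The peg is near (667,97) at 214 high. The mallet is 222 long with its grip at about (485,-329) and yaw 7°. The cage yaw is about -9.5°. Next I move above the mallet.

>>> send_rows(
  claw=[-1,-1,-1,-1,-1,-1,-1,-1],
  offset=[
    [40,28,0],
    [80,55,-10],
    [120,83,-30],
    [165,110,-50],
    [205,138,-75],
    [247,165,-98],
    [247,165,-98],
    [247,165,-98],
  ],
  angular=[
    [0,0,-0.055],
    [0,0,-0.11],
    [0,0,-0.165],
    [0,0,-0.22],
    [0,0,-0.275],
    [0,0,-0.327],
    [0,0,-0.327],
    [0,0,-0.327],
  ],
  squeeze=55,
)

```text
time: 0.9
tool_pos: [488.3, -328.0, 119.2]
eef_rot: [[0.992, 0.129, -0.002], [0.129, -0.992, 0.002], [-0.002, -0.002, -1.0]]
contact_force: [-0.1, 0.6, 0.5]
finger_gap: 93.2
grasp_force: 0.0
```

Run:
```python
from h import *
c=cam('wrist','w1.png'); s=env.get_state(); print(s['time'],s['tool_pos'],s['eef_rot'].round(3).tolist())
```

```text
0.95 [ 487.53629027 -329.24518203  120.21396035] [[0.992, 0.128, -0.001], [0.128, -0.992, 0.001], [-0.001, -0.001, -1.0]]
```

View pics/w1.png

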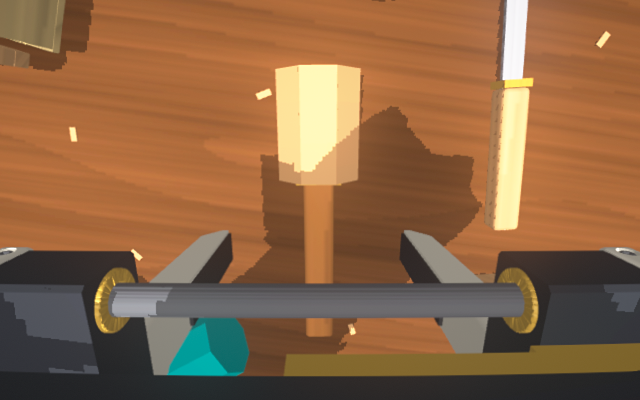

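The wrist view shows the handle centred between the fingers at column 318 and running straight up the image. I descend and grip.

>>> send_rows(
  claw=[-1,-1,-1,-1,-1,-1,-1,-1],
  offset=[
    [0,0,-25],
    [0,0,-50],
    [0,0,-70],
    [0,0,-90],
    [0,0,-102],
    [0,0,-107],
    [0,0,-108],
    [0,0,-108],
  ],
  angular=[
    [0,0,0],
    [0,0,0],
    [0,0,0],
    [0,0,0],
    [0,0,0],
    [0,0,0],
    [0,0,0],
    [0,0,0],
  ],
)

```text
time: 1.75
tool_pos: [487.8, -330.1, 13.5]
eef_rot: [[0.992, 0.125, 0.001], [0.125, -0.992, -0.001], [0.001, 0.001, -1.0]]
contact_force: [0.6, -0.1, -0.7]
finger_gap: 93.0
grasp_force: 0.0
```

>>> send_rows(
  claw=[1,1,1,1,1,1,1,1],
  offset=[
    [0,0,0],
    [0,0,0],
    [0,0,0],
    [0,0,0],
    [0,0,0],
    [0,0,0],
    [0,0,0],
    [0,0,0],
  ],
  angular=[
    [0,0,0],
    [0,0,0],
    [0,0,0],
    [0,0,0],
    [0,0,0],
    [0,0,0],
    [0,0,0],
    [0,0,0],
  ],
  squeeze=60,
)

```text
time: 2.55
tool_pos: [487.6, -329.5, 12.6]
eef_rot: [[0.992, 0.125, -0.0], [0.125, -0.992, 0.0], [-0.0, -0.0, -1.0]]
contact_force: [-0.3, -0.3, 0.9]
finger_gap: 34.0
grasp_force: 0.0
```

>>> send_rows(
  claw=[1,1,1,1,1,1,1,1],
  offset=[
    [0,0,0],
    [0,0,0],
    [0,0,0],
    [0,0,15],
    [0,0,45],
    [0,0,85],
    [0,0,130],
    [0,0,170],
  ],
  angular=[
    [0,0,0],
    [0,0,0],
    [0,0,0],
    [0,0,0],
    [0,0,0],
    [0,0,0],
    [0,0,0],
    [0,0,0],
  ],
)

```text
time: 3.35
tool_pos: [487.2, -329.3, 185.4]
eef_rot: [[0.992, 0.125, 0.0], [0.125, -0.992, -0.0], [0.0, 0.0, -1.0]]
contact_force: [0.3, -0.5, -4.8]
finger_gap: 23.5
grasp_force: 60.0
```

>>> send_rows(
  claw=[1,1,1,1,1,1,1,1],
  offset=[
    [0,10,40],
    [10,40,65],
    [25,80,82],
    [38,120,85],
    [50,160,85],
    [62,200,85],
    [73,240,85],
    [85,280,85],
  ],
  angular=[
    [0,0,0],
    [0,0,0],
    [0,0,0],
    [0,0,0],
    [0,0,0],
    [0,0,0],
    [0,0,0],
    [0,0,0],
  ],
)

```text
time: 4.15
tool_pos: [572.1, -47.7, 268.2]
eef_rot: [[0.992, 0.125, -0.001], [0.125, -0.992, 0.0], [-0.001, -0.0, -1.0]]
contact_force: [-0.5, -1.3, -4.7]
finger_gap: 23.7
grasp_force: 60.0
```

>>> send_rows(
  claw=[1,1,1,1,1,1,1,1],
  offset=[
    [10,40,0],
    [20,80,0],
    [28,115,0],
    [33,138,0],
    [33,138,0],
    [33,138,0],
    [33,138,0],
    [33,138,0],
  ],
  angular=[
    [0,0,0],
    [0,0,0],
    [0,0,0],
    [0,0,0],
    [0,0,0],
    [0,0,0],
    [0,0,0],
    [0,0,0],
  ],
)

```text
time: 4.95
tool_pos: [605.4, 87.5, 267.9]
eef_rot: [[0.992, 0.124, -0.0], [0.124, -0.992, -0.0], [-0.0, 0.0, -1.0]]
contact_force: [1.3, 0.1, -5.0]
finger_gap: 23.4
grasp_force: 60.0
```

Run:
```python
from h import *
c=cam('side'); s=env.get_state(); print(s['time'],s['tool_pos'],s['contact_force'])
w=cam('wrist')
a=cv2.resize(c['img'][130:260,220:360],None,fx=3.2,fy=3.2,interpolation=cv2.INTER_CUBIC)
b=cv2.resize(w['img'],None,fx=.54,fy=.54)
o=np.zeros((420,800,3),np.uint8); o[:416,:448]=a[:416,:448]; o[:216,448:448+345]=b[:216,:345]; cv2.imwrite('pics/s2.png',o)
```

```text
5.0 [605.4811901   87.52982461 267.7947446 ] [-0.25591807 -0.46530503 -3.81180586]
```

View pics/s2.png

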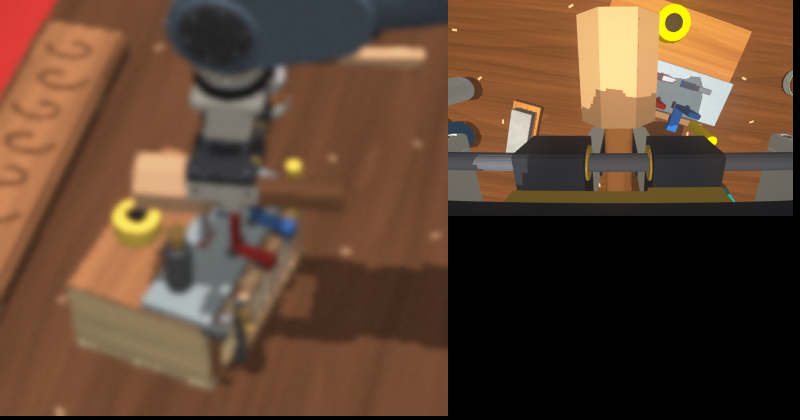

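The mallet is level and above the peg, visible in the side crop at about (178,255). I strike down in stages.

>>> send_rows(
  claw=[1,1,1,1,1,1,1,1],
  offset=[
    [0,0,-15],
    [0,0,-30],
    [0,0,-38],
    [0,0,-42],
    [0,0,-46],
    [0,0,-50],
    [0,0,-53],
    [0,0,-53],
  ],
  angular=[
    [0,0,0],
    [0,0,0],
    [0,0,0],
    [0,0,0],
    [0,0,0],
    [0,0,0],
    [0,0,0],
    [0,0,0],
  ],
)

```text
time: 5.85
tool_pos: [605.9, 88.4, 214.8]
eef_rot: [[0.992, 0.125, 0.001], [0.125, -0.992, -0.0], [0.001, 0.0, -1.0]]
contact_force: [-0.4, -1.6, -1.9]
finger_gap: 23.4
grasp_force: 60.0
```

>>> send_rows(
  claw=[1,1,1,1,1,1,1,1],
  offset=[
    [0,0,-2],
    [0,0,-4],
    [0,0,-6],
    [0,0,-8],
    [0,0,-8],
    [0,0,-8],
    [0,0,-8],
    [0,0,-8],
  ],
  angular=[
    [0,0,0],
    [0,0,0],
    [0,0,0],
    [0,0,0],
    [0,0,0],
    [0,0,0],
    [0,0,0],
    [0,0,0],
  ],
)

```text
time: 6.65
tool_pos: [605.7, 88.5, 207.9]
eef_rot: [[0.992, 0.126, 0.001], [0.126, -0.992, 0.0], [0.001, 0.0, -1.0]]
contact_force: [-8.8, -1.4, 11.4]
finger_gap: 23.3
grasp_force: 60.0
```

Run:
```python
from h import *
s=env.get_state(); print(s['tool_pos'],s['contact_force'],s['wrist_torque'])
c=cam('side'); w=cam('wrist')
a=cv2.resize(c['img'][150:250,230:350],None,fx=3.8,fy=3.8,interpolation=cv2.INTER_CUBIC)
b=cv2.resize(w['img'],None,fx=.54,fy=.54)
o=np.zeros((420,800,3),np.uint8); o[:380,:456]=a; o[:216,456:800]=b[:216,:344]; cv2.imwrite('pics/s3.png',o)
```

```text
[605.70689457  88.50225013 207.93067548] [-8.77385805 -1.38817292 11.37783952] [-0.27305633  0.78243189 -0.05213762]
```

View pics/s3.png

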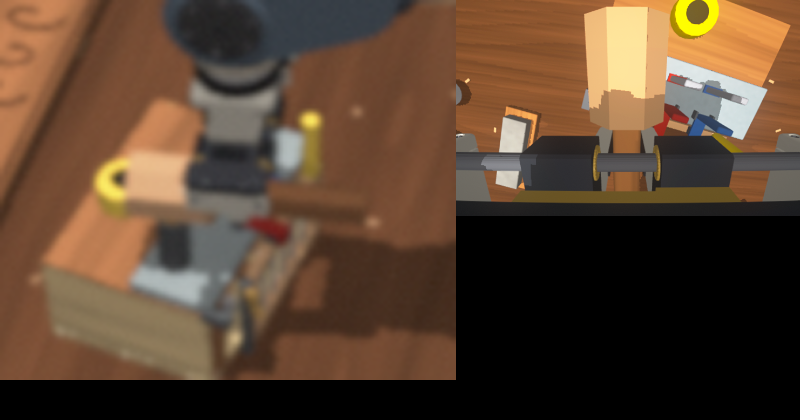

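Force is now about 16 N over the mallet's weight, so the peg has probably reached its end. I push 2 mm more to make sure, then lift.

>>> send_rows(
  claw=[1,1,1,1,1,1,1,1],
  offset=[
    [0,0,-1],
    [0,0,-2],
    [0,0,-2.5],
    [0,0,-2.5],
    [0,0,-2.5],
    [0,0,-2.5],
    [0,0,-2.5],
    [0,0,-2.5],
  ],
  angular=[
    [0,0,0],
    [0,0,0],
    [0,0,0],
    [0,0,0],
    [0,0,0],
    [0,0,0],
    [0,0,0],
    [0,0,0],
  ],
)

```text
time: 7.55
tool_pos: [605.3, 88.5, 205.8]
eef_rot: [[0.992, 0.126, 0.0], [0.126, -0.992, -0.0], [0.0, 0.0, -1.0]]
contact_force: [-11.7, -2.6, 17.5]
finger_gap: 24.1
grasp_force: 60.0
```

>>> send_rows(
  claw=[1,1,1,1,1,1,1,1],
  offset=[
    [0,0,10],
    [0,0,30],
    [0,0,60],
    [-10,-30,63],
    [-20,-65,63],
    [-30,-105,63],
    [-40,-145,63],
    [-50,-185,63],
  ],
  angular=[
    [0,0,0],
    [0,0,0],
    [0,0,0],
    [0,0,0],
    [0,0,0],
    [0,0,0],
    [0,0,0],
    [0,0,0],
  ],
)

```text
time: 8.35
tool_pos: [554.8, -97.7, 266.5]
eef_rot: [[0.992, 0.126, -0.001], [0.126, -0.992, 0.001], [-0.001, -0.001, -1.0]]
contact_force: [0.5, 0.6, -4.7]
finger_gap: 23.3
grasp_force: 60.0
```

Run:
```python
from h import *
c=cam('top'); P=cloud(c).reshape(-1,3); s=env.get_state(); print(s['tool_pos'],s['contact_force'],s['wrist_torque'])
q=P[(np.hypot(P[:,0]-667,P[:,1]-98)<20)&(P[:,2]>140)]
print(len(q), np.sort(q[:,2])[-25:].round(), q[q[:,2]>185].mean(0))
```

```text
[ 553.68045857 -102.7787148   266.55208681] [-0.48806111 -4.07181703 -4.6400399 ] [-0.20162397  0.20797569  0.03015458]
111 [197. 197. 198. 198. 198. 198. 199. 199. 199. 199. 199. 199. 199. 199.
 200. 200. 201. 201. 201. 201. 202. 203. 203. 204. 204.] [664.89864394  97.78986859 194.48741143]
```

Run:
```python
from h import *
c=load('top'); P=cloud(c).reshape(-1,3)
for z in (215,197):
    pass
q=P[(np.hypot(P[:,0]-668,P[:,1]-98)<9)&(P[:,2]>170)]; print(len(q),np.median(q[:,2]),q.mean(0))
r=P[(P[:,2]>180)&(P[:,0]>640)&(P[:,1]<45)&(P[:,1]>0)&(P[:,0]<670)]; print('post',len(r),np.median(r[:,2]))
t=P[(np.hypot(P[:,0]-742,P[:,1]-19)<28)]; print('tape',np.median(t[:,2]),np.median(t,0))
```

```text
25 195.89424896499077 [667.41507788  97.82814673 196.49275622]
post 18 189.69042226088823
tape 138.87637044099665 [738.03727614  18.77770181 138.87637044]
```

The peg top now reads about 196, so it is fully down. I take the mallet back to where it lay.

>>> send_rows(
  claw=[1,1,1,1,1,1,1,1],
  offset=[
    [-12,-40,0],
    [-24,-80,0],
    [-36,-120,-15],
    [-48,-160,-40],
    [-60,-200,-75],
    [-68,-228,-110],
    [-68,-233,-145],
    [-68,-233,-165],
  ],
  angular=[
    [0,0,0],
    [0,0,0],
    [0,0,0],
    [0,0,0],
    [0,0,0],
    [0,0,0],
    [0,0,0],
    [0,0,0],
  ],
)

```text
time: 9.2
tool_pos: [486.0, -329.8, 98.6]
eef_rot: [[0.992, 0.124, -0.003], [0.124, -0.992, 0.003], [-0.003, -0.003, -1.0]]
contact_force: [-0.4, 0.7, -5.1]
finger_gap: 23.6
grasp_force: 60.0
```

>>> send_rows(
  claw=[1,1,1,1,1,1,1,1],
  offset=[
    [0,0,-20],
    [0,0,-40],
    [0,0,-60],
    [0,0,-70],
    [0,0,-78],
    [0,0,-84],
    [0,0,-86],
    [0,0,-86],
  ],
  angular=[
    [0,0,0],
    [0,0,0],
    [0,0,0],
    [0,0,0],
    [0,0,0],
    [0,0,0],
    [0,0,0],
    [0,0,0],
  ],
)

```text
time: 10.0
tool_pos: [487.8, -329.6, 16.4]
eef_rot: [[0.992, 0.125, 0.0], [0.125, -0.992, -0.0], [0.0, 0.0, -1.0]]
contact_force: [0.5, 0.3, -4.1]
finger_gap: 23.7
grasp_force: 60.0
```

>>> send_rows(
  claw=[1,1,1,1,1,1,1,1],
  offset=[
    [0,0,-1],
    [0,0,-2],
    [0,0,-3],
    [0,0,-3.5],
    [0,0,-4],
    [0,0,-4],
    [0,0,-4],
    [0,0,-4],
  ],
  angular=[
    [0,0,0],
    [0,0,0],
    [0,0,0],
    [0,0,0],
    [0,0,0],
    [0,0,0],
    [0,0,0],
    [0,0,0],
  ],
)

```text
time: 10.8
tool_pos: [487.6, -329.6, 12.1]
eef_rot: [[0.992, 0.125, 0.0], [0.125, -0.992, 0.0], [0.0, -0.0, -1.0]]
contact_force: [-0.1, 0.3, -4.9]
finger_gap: 23.5
grasp_force: 60.0
```

>>> send_rows(
  claw=[1,1,1,1,1,1,1,1],
  offset=[
    [0,0,-1],
    [0,0,-1.5],
    [0,0,-2],
    [0,0,-2.5],
    [0,0,-3],
    [0,0,-3],
    [0,0,-3],
    [0,0,-3],
  ],
  angular=[
    [0,0,0],
    [0,0,0],
    [0,0,0],
    [0,0,0],
    [0,0,0],
    [0,0,0],
    [0,0,0],
    [0,0,0],
  ],
)

```text
time: 11.6
tool_pos: [487.7, -329.7, 10.8]
eef_rot: [[0.992, 0.126, 0.0], [0.126, -0.992, -0.0], [0.0, 0.0, -1.0]]
contact_force: [-7.0, 4.4, 17.2]
finger_gap: 23.4
grasp_force: 60.0
```

The mallet is on the bench now. I ease the load, open, then lift off.

>>> send_rows(
  claw=[1,1,-0.3,-1,-1,-1,-1,-1],
  offset=[
    [0,0,1],
    [0,0,1.5],
    [0,0,1.5],
    [0,0,1.5],
    [0,0,1.5],
    [0,0,1.5],
    [0,0,1.5],
    [0,0,1.5],
  ],
  angular=[
    [0,0,0],
    [0,0,0],
    [0,0,0],
    [0,0,0],
    [0,0,0],
    [0,0,0],
    [0,0,0],
    [0,0,0],
  ],
)

```text
time: 12.4
tool_pos: [487.7, -329.6, 10.6]
eef_rot: [[0.992, 0.125, 0.0], [0.125, -0.992, 0.0], [0.0, 0.0, -1.0]]
contact_force: [0.2, 0.7, 0.5]
finger_gap: 67.0
grasp_force: 0.0
```

>>> send_rows(
  claw=[-1,-1,-1,-1,-1,-1,-1,-1],
  offset=[
    [0,0,0],
    [0,0,0],
    [0,0,30],
    [0,0,70],
    [0,0,115],
    [0,0,165],
    [0,0,215],
    [0,0,255],
  ],
  angular=[
    [0,0,0],
    [0,0,0],
    [0,0,0],
    [0,0,0],
    [0,0,0],
    [0,0,0],
    [0,0,0],
    [0,0,0],
  ],
)

```text
time: 13.2
tool_pos: [487.7, -329.6, 268.9]
eef_rot: [[0.992, 0.126, 0.002], [0.126, -0.992, -0.001], [0.002, 0.002, -1.0]]
contact_force: [0.8, -0.3, 0.2]
finger_gap: 93.3
grasp_force: 0.0
```

Run:
```python
from h import *
s=env.get_state(); print(s['time'],s['tool_pos'],s['joints'].round(0))
w=cam('wrist'); P=cloud(w).reshape(-1,3)
q=P[(P[:,2]>12)&(P[:,2]<80)&(P[:,0]>350)&(P[:,0]<610)&(P[:,1]>-370)&(P[:,1]<-270)]
for x0 in range(350,610,20):
    t=q[(q[:,0]>=x0)&(q[:,0]<x0+20)]
    if len(t)>20: print(x0,len(t),np.percentile(t[:,1],[3,97]).round(),np.percentile(t[:,2],[50,90]).round())
```

```text
13.2 [ 487.72200414 -329.60460962  268.87235562] [-39.  22.  85.  -0.  73.  44.]
370 200 [-353. -331.] [43. 43.]
390 277 [-351. -328.] [43. 44.]
410 282 [-349. -326.] [43. 44.]
430 289 [-346. -323.] [42. 44.]
450 293 [-343. -321.] [43. 44.]
470 305 [-341. -318.] [43. 44.]
490 317 [-338. -311.] [43. 44.]
510 781 [-352. -297.] [57. 59.]
530 898 [-351. -294.] [57. 59.]
550 929 [-348. -291.] [57. 60.]
570 932 [-346. -290.] [57. 60.]
590 63 [-346. -319.] [52. 59.]
```

The mallet lies flat (handle top 43, head top about 59). Now I go above the red catch at about (637.5,27.5), with the fingers closing along the cage's x.

>>> send_rows(
  claw=[-1,-1,-1,-1,-1,-1,-1,-1],
  offset=[
    [16,40,10],
    [32,80,20],
    [48,120,20],
    [64,160,20],
    [80,200,20],
    [96,240,20],
    [112,275,20],
    [125,305,20],
  ],
  angular=[
    [0,0,0.14],
    [0,0,0.28],
    [0,0,0.42],
    [0,0,0.56],
    [0,0,0.7],
    [0,0,0.84],
    [0,0,0.98],
    [0,0,1.12],
  ],
)

```text
time: 14.05
tool_pos: [613.1, -22.5, 285.3]
eef_rot: [[0.313, 0.95, -0.0], [0.95, -0.313, 0.0], [0.0, -0.0, -1.0]]
contact_force: [-0.1, -0.5, -0.8]
finger_gap: 93.4
grasp_force: 0.0
```

>>> send_rows(
  claw=[-1,-1,-1,-1,-1,-1,-1,-1],
  offset=[
    [12,25,-5],
    [25,52,-15],
    [25,52,-25],
    [25,52,-25],
    [25,52,-25],
    [25,52,-25],
    [25,52,-25],
    [25,52,-25],
  ],
  angular=[
    [0,0,0.1],
    [0,0,0.159],
    [0,0,0.159],
    [0,0,0.159],
    [0,0,0.159],
    [0,0,0.159],
    [0,0,0.159],
    [0,0,0.159],
  ],
)

```text
time: 14.85
tool_pos: [637.7, 26.9, 261.1]
eef_rot: [[0.166, 0.986, 0.001], [0.986, -0.166, -0.0], [0.0, 0.001, -1.0]]
contact_force: [-0.3, -0.3, -0.1]
finger_gap: 93.4
grasp_force: 0.0
```

Run:
```python
from h import *
s=env.get_state(); print(s['time'],s['tool_pos'],s['eef_rot'].round(3).tolist())
w=cam('wrist','w2.png'); P=cloud(w)
R=P.reshape(-1,3); q=R[(R[:,2]>175)&(R[:,2]<195)&(R[:,0]>560)&(R[:,0]<700)&(abs(R[:,1])<80)]
yaw=np.radians(-9.5); a=np.array([np.cos(yaw),np.sin(yaw)]); b=np.array([-a[1],a[0]])
l,lab=cv2.connectedComponents(((P[...,2]>175)&(P[...,2]<195)&(P[...,0]>540)&(P[...,0]<700)&(abs(P[...,1])<90)).astype(np.uint8))
for i in range(1,l):
    t=P[lab==i]
    if len(t)>60: print(len(t),'centre',t.mean(0).round(1),'min/max along a',np.percentile(t[:,:2]@a,[2,98]).round(1),'along b',np.percentile(t[:,:2]@b,[2,98]).round(1),cv2.minAreaRect(t[:,:2].astype(np.float32))[2])
print('mid r',np.array([637.5,27.5])@np.c_[a,b],'b',np.array([629,-26.5])@np.c_[a,b])
```

```text
14.85 [637.65021348  26.94177652 261.09716991] [[0.166, 0.986, 0.001], [0.986, -0.166, -0.0], [0.0, 0.001, -1.0]]
156 centre [669.   85.8 188.7] min/max along a [634. 658.] along b [191.6 200.8] 89.965087890625
300 centre [622.3  32.3 187.3] min/max along a [604.4 612.2] along b [124.1 143. ] 79.31610870361328
310 centre [660.2  25.8 186.9] min/max along a [643.4 651.2] along b [124.  142.9] 80.02205657958984
265 centre [613.6 -20.4 186.7] min/max along a [604.8 612.2] along b [70.6 88.2] 81.96726989746094
274 centre [651.3 -26.9 186.4] min/max along a [643.1 651.1] along b [70.7 88.2] 80.11505126953125
151 centre [574.8 -65.2 184.5] min/max along a [570.1 584.8] along b [25.3 34.7] 84.07266235351562
mid r [624.21826182 132.34070278] b [624.74740492  77.67837565]
```

View pics/w2.png

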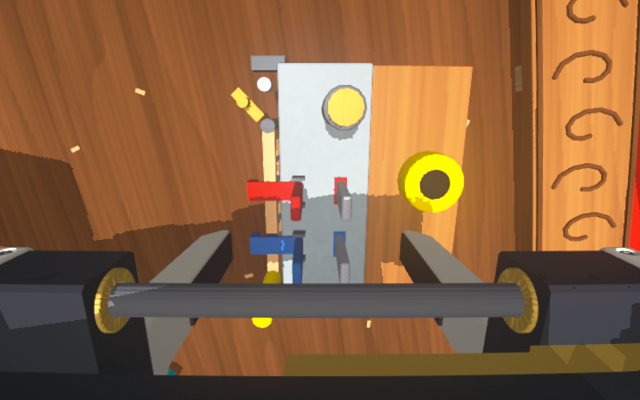

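The wrist view shows the red lever near (297,195) with its post at (343,195), and the blue pair near (295,245) and (340,250). Refined red mid is about (640.5,28) and blue about (631,-26). I descend on red, set 4 mm towards the post.

>>> send_rows(
  claw=[-0.75,-0.75,-0.75,-0.75,-0.75,-0.75,-0.75,-0.75],
  offset=[
    [7,0,0],
    [7,0,-20],
    [7,0,-45],
    [7,0,-70],
    [7,0,-90],
    [7,0,-102],
    [7,0,-109],
    [7,0,-109],
  ],
  angular=[
    [0,0,0],
    [0,0,0],
    [0,0,0],
    [0,0,0],
    [0,0,0],
    [0,0,0],
    [0,0,0],
    [0,0,0],
  ],
  squeeze=25,
)

```text
time: 15.7
tool_pos: [644.7, 27.4, 151.2]
eef_rot: [[0.165, 0.986, -0.001], [0.986, -0.165, 0.0], [-0.0, -0.001, -1.0]]
contact_force: [-0.3, 0.9, -0.6]
finger_gap: 81.2
grasp_force: 0.0
```

>>> send_rows(
  claw=[1,1,1,1,1,1,1,1],
  offset=[
    [0,0,0],
    [0,0,0],
    [0,0,0],
    [1,0,0],
    [2,0,0],
    [2,0,0],
    [2,0,0],
    [2,0,0],
  ],
  angular=[
    [0,0,0],
    [0,0,0],
    [0,0,0],
    [0,0,0],
    [0,0,0],
    [0,0,0],
    [0,0,0],
    [0,0,0],
  ],
)

```text
time: 16.5
tool_pos: [645.7, 27.5, 151.8]
eef_rot: [[0.165, 0.986, -0.003], [0.986, -0.165, 0.0], [-0.0, -0.003, -1.0]]
contact_force: [-6.7, 1.0, 4.4]
finger_gap: 38.6
grasp_force: 24.8
```

>>> send_rows(
  claw=[1,1,1,1,1,1,1,1],
  offset=[
    [1,0,0],
    [2,0,0],
    [2,0,0],
    [2,0,0],
    [2,0,0],
    [2,0,0],
    [2,0,0],
    [2,0,0],
  ],
  angular=[
    [0,0,0],
    [0,0,0],
    [0,0,0],
    [0,0,0],
    [0,0,0],
    [0,0,0],
    [0,0,0],
    [0,0,0],
  ],
)

```text
time: 17.3
tool_pos: [645.8, 27.6, 151.7]
eef_rot: [[0.165, 0.986, -0.007], [0.986, -0.165, 0.0], [-0.001, -0.007, -1.0]]
contact_force: [-18.4, -0.5, 10.7]
finger_gap: 38.5
grasp_force: 24.4
```

Pushing +x only raises the force, so the lever appears to be at its stop with the tool too far back. I shift −5 mm and watch the gap.

>>> send_rows(
  claw=[1,1,1,1,1,1,1,1],
  offset=[
    [-1,0,0],
    [-2,0,0],
    [-3,0,0],
    [-4,0,0],
    [-4,0,0],
    [-4,0,0],
    [-4,0,0],
    [-4,0,0],
  ],
  angular=[
    [0,0,0],
    [0,0,0],
    [0,0,0],
    [0,0,0],
    [0,0,0],
    [0,0,0],
    [0,0,0],
    [0,0,0],
  ],
)

```text
time: 18.1
tool_pos: [645.6, 27.6, 151.6]
eef_rot: [[0.165, 0.986, 0.002], [0.986, -0.165, 0.0], [0.001, 0.002, -1.0]]
contact_force: [7.7, 0.9, -2.7]
finger_gap: 39.1
grasp_force: 26.8
```

Run:
```python
from h import *
s=env.get_state(); print(s['time'],s['tool_pos'],s['contact_force'],s['finger_gap'],s['grasp_force'])
w=cam('wrist','w3.png')
```

```text
18.1 [645.62672611  27.60341062 151.62245429] [ 7.7113487   0.88931372 -2.69746348] 39.065297451342175 26.797619462013245
```

View pics/w3.png

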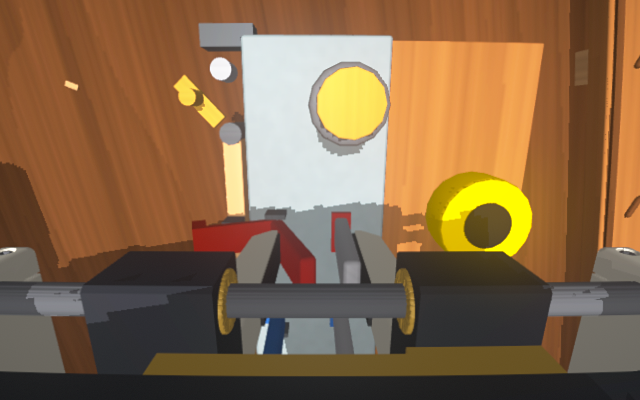

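The wrist view shows both pads clamping the pair, with the lever clearly tilted towards its post at (300,255). The 39 mm gap matches pad-tip contact below the squeeze point. I squeeze harder briefly, open, lift and measure.

>>> send_rows(
  claw=[1,1,1,1,-0.75,-0.75,-0.75,-0.75],
  offset=[
    [2,0,0],
    [2,0,0],
    [2,0,0],
    [2,0,0],
    [2,0,0],
    [2,0,0],
    [2,0,0],
    [2,0,0],
  ],
  angular=[
    [0,0,0],
    [0,0,0],
    [0,0,0],
    [0,0,0],
    [0,0,0],
    [0,0,0],
    [0,0,0],
    [0,0,0],
  ],
  squeeze=40,
)

```text
time: 18.95
tool_pos: [646.9, 27.4, 151.6]
eef_rot: [[0.165, 0.986, 0.001], [0.986, -0.165, 0.0], [0.0, 0.001, -1.0]]
contact_force: [-0.2, -0.1, 0.7]
finger_gap: 65.8
grasp_force: 0.0
```

>>> send_rows(
  claw=[-0.75,-0.75,-0.75,-0.75,-0.75,-0.75,-0.75,-0.75],
  offset=[
    [0,0,0],
    [0,0,15],
    [0,0,40],
    [0,0,70],
    [0,0,95],
    [0,0,110],
    [0,0,110],
    [0,0,110],
  ],
  angular=[
    [0,0,0],
    [0,0,0],
    [0,0,0],
    [0,0,0],
    [0,0,0],
    [0,0,0],
    [0,0,0],
    [0,0,0],
  ],
)

```text
time: 19.75
tool_pos: [646.5, 27.4, 261.7]
eef_rot: [[0.165, 0.986, 0.0], [0.986, -0.165, 0.0], [0.0, 0.0, -1.0]]
contact_force: [-0.0, -0.4, 0.6]
finger_gap: 81.8
grasp_force: 0.0
```

Run:
```python
from h import *
s=env.get_state(); print(s['time'],s['tool_pos'],s['finger_gap'])
w=cam('wrist','w4.png'); P=cloud(w)
yaw=np.radians(-9.8); a=np.array([np.cos(yaw),np.sin(yaw)]); b=np.array([-a[1],a[0]])
l,lab=cv2.connectedComponents(((P[...,2]>165)&(P[...,2]<195)&(P[...,0]>540)&(P[...,0]<700)&(abs(P[...,1])<80)).astype(np.uint8))
for i in range(1,l):
    t=P[lab==i]
    if len(t)>60: print(len(t),t.mean(0).round(1),'a',np.percentile(t[:,:2]@a,[2,98]).round(1),'b',np.percentile(t[:,:2]@b,[2,98]).round(1),'z',np.percentile(t[:,2],[2,98]).round())
```

```text
19.75 [646.52305755  27.4494725  261.71416416] 81.78413558730608
460 [638.4  29.6 179.8] a [616.5 630.8] b [127.8 146.3] z [166. 186.]
325 [660.4  26.4 185.6] a [642.7 650.2] b [127.1 146.3] z [168. 190.]
316 [613.9 -19.3 183.3] a [604.  611.8] b [75.1 91.5] z [166. 189.]
310 [651.6 -25.5 183.6] a [642.7 650.6] b [75.3 91.6] z [167. 190.]
187 [575.4 -64.5 184.4] a [569.8 585.8] b [28.9 38.9] z [182. 186.]
```

Red lever top moved about 19 mm, so it is at about 0.35 rad. Blue next, with the same geometry 55 mm to the right.

>>> send_rows(
  claw=[-0.75,-0.75,-0.75,-0.75,-0.75,-0.75,-0.75,-0.75],
  offset=[
    [-5,-30,0],
    [-9,-54,0],
    [-9,-54,-25],
    [-9,-54,-55],
    [-9,-54,-80],
    [-9,-54,-98],
    [-9,-54,-110],
    [-9,-54,-110],
  ],
  angular=[
    [0,0,0],
    [0,0,0],
    [0,0,0],
    [0,0,0],
    [0,0,0],
    [0,0,0],
    [0,0,0],
    [0,0,0],
  ],
  squeeze=25,
)

```text
time: 20.6
tool_pos: [636.6, -26.4, 149.5]
eef_rot: [[0.165, 0.986, -0.004], [0.986, -0.165, 0.0], [-0.0, -0.004, -1.0]]
contact_force: [-0.5, 0.4, -0.5]
finger_gap: 80.9
grasp_force: 0.0
```

>>> send_rows(
  claw=[1,1,1,1,1,1,1,1],
  offset=[
    [0,0,0],
    [0,0,0],
    [0,0,0],
    [0,0,0],
    [0,0,0],
    [0,0,0],
    [0,0,0],
    [0,0,0],
  ],
  angular=[
    [0,0,0],
    [0,0,0],
    [0,0,0],
    [0,0,0],
    [0,0,0],
    [0,0,0],
    [0,0,0],
    [0,0,0],
  ],
)

```text
time: 21.4
tool_pos: [636.6, -26.3, 152.0]
eef_rot: [[0.165, 0.986, -0.003], [0.986, -0.165, 0.0], [-0.0, -0.003, -1.0]]
contact_force: [-6.3, 0.1, 5.6]
finger_gap: 38.8
grasp_force: 24.7
```

>>> send_rows(
  claw=[1,1,1,1,1,1,1,1],
  offset=[
    [0,0,0],
    [0,0,0],
    [0,0,0],
    [0,0,0],
    [0,0,0],
    [0,0,0],
    [0,0,0],
    [0,0,0],
  ],
  angular=[
    [0,0,0],
    [0,0,0],
    [0,0,0],
    [0,0,0],
    [0,0,0],
    [0,0,0],
    [0,0,0],
    [0,0,0],
  ],
  squeeze=40,
)

```text
time: 22.2
tool_pos: [636.7, -26.4, 151.9]
eef_rot: [[0.165, 0.986, -0.002], [0.986, -0.165, 0.0], [-0.0, -0.002, -1.0]]
contact_force: [-5.8, 0.3, 3.3]
finger_gap: 38.2
grasp_force: 39.3
```

>>> send_rows(
  claw=[-0.75,-0.75,-0.75,-0.75,-0.75,-0.75,-0.75,-0.75],
  offset=[
    [0,0,0],
    [0,0,0],
    [0,0,0],
    [0,0,0],
    [0,0,0],
    [0,0,25],
    [0,0,70],
    [0,0,110],
  ],
  angular=[
    [0,0,0],
    [0,0,0],
    [0,0,0],
    [0,0,0],
    [0,0,0],
    [0,0,0],
    [0,0,0],
    [0,0,0],
  ],
  squeeze=30,
)

```text
time: 23.0
tool_pos: [637.5, -26.5, 263.2]
eef_rot: [[0.165, 0.986, -0.0], [0.986, -0.165, 0.0], [0.0, -0.0, -1.0]]
contact_force: [1.0, -0.0, -0.3]
finger_gap: 81.2
grasp_force: 0.0
```

```bash
cat > m.py <<'E'
from h import *
s=env.get_state(); print(s['time'],s['tool_pos'],s['finger_gap'])
w=cam('wrist','w%d.png'%int(s['time']*10)); P=cloud(w)
yaw=np.radians(-9.8); a=np.array([np.cos(yaw),np.sin(yaw)]); b=np.array([-a[1],a[0]])
l,lab=cv2.connectedComponents(((P[...,2]>165)&(P[...,2]<195)&(P[...,0]>540)&(P[...,0]<700)&(abs(P[...,1])<100)).astype(np.uint8))
for i in range(1,l):
    t=P[lab==i]
    if len(t)>60: print(len(t),t.mean(0).round(1),'a',np.percentile(t[:,:2]@a,[2,98]).round(1),'b',np.percentile(t[:,:2]@b,[2,98]).round(1),'z',np.percentile(t[:,2],[2,98]).round())
E
python3 m.py
```

```text
23.0 [637.53848058 -26.53855361 263.20033257] 81.23676582478711
635 [667.8  88.3 184.9] a [628.7 658.6] b [195.4 212.3] z [167. 195.]
455 [638.   28.2 180.5] a [616.5 630.2] b [127.1 145.3] z [166. 186.]
313 [659.9  24.4 186.8] a [642.7 650.2] b [127.  145.2] z [168. 190.]
436 [628.9 -24.6 179.8] a [616.7 630.3] b [72.6 91.3] z [166. 186.]
333 [651.2 -27.9 185.3] a [642.8 650.6] b [72.4 91.4] z [166. 190.]
464 [577.  -60.3 180.3] a [571.2 585.5] b [29.2 45.1] z [166. 186.]
```

Both levers stand fully squeezed. The post axis is at about (576,-62) and the hinge at about (603,96). I descend onto the grip post and close.

>>> send_rows(
  claw=[-0.3,-0.3,-0.3,-0.3,-0.3,-0.3,-0.3,-0.3],
  offset=[
    [-35,-20,0],
    [-61,-35,0],
    [-61,-35,-20],
    [-61,-35,-45],
    [-61,-35,-75],
    [-61,-35,-100],
    [-61,-35,-112],
    [-61,-35,-114],
  ],
  angular=[
    [0,0,0],
    [0,0,0],
    [0,0,0],
    [0,0,0],
    [0,0,0],
    [0,0,0],
    [0,0,0],
    [0,0,0],
  ],
)

```text
time: 23.85
tool_pos: [576.2, -61.5, 146.5]
eef_rot: [[0.165, 0.986, -0.002], [0.986, -0.165, 0.0], [0.0, -0.002, -1.0]]
contact_force: [-0.9, 0.1, 0.2]
finger_gap: 60.7
grasp_force: 0.0
```

>>> send_rows(
  claw=[1,1,1,1,1,1,1,1],
  offset=[
    [0,0,0],
    [0,0,0],
    [0,0,0],
    [0,0,0],
    [0,0,0],
    [0,0,0],
    [0,0,0],
    [0,0,0],
  ],
  angular=[
    [0,0,0],
    [0,0,0],
    [0,0,0],
    [0,0,0],
    [0,0,0],
    [0,0,0],
    [0,0,0],
    [0,0,0],
  ],
)

```text
time: 24.65
tool_pos: [575.4, -61.4, 147.8]
eef_rot: [[0.165, 0.986, -0.003], [0.986, -0.165, 0.0], [-0.0, -0.003, -1.0]]
contact_force: [-8.9, 1.6, 6.1]
finger_gap: 17.5
grasp_force: 30.0
```

Run:
```python
from h import *
s=env.get_state(); p=s['tool_pos'][:2]; print(s['tool_pos'],s['contact_force'].round(1),s['finger_gap'],s['grasp_force'])
h=np.array([603,96.]); v=np.array([576,-61.8])-h
for i in range(0,29):
    t=i*0.05; R=np.array([[np.cos(t),np.sin(t)],[-np.sin(t),np.cos(t)]]); print(round(t,2),(R@v-v).round(0))
```

```text
[575.42395331 -61.35641851 147.76718889] [-8.9  1.6  6.1] 17.507155905836598 29.996756315231323
0.0 [0. 0.]
0.05 [-8.  2.]
0.1 [-16.   3.]
0.15 [-23.   6.]
0.2 [-31.   9.]
0.25 [-38.  12.]
0.3 [-45.  15.]
0.35 [-52.  19.]
0.4 [-59.  23.]
0.45 [-66.  27.]
0.5 [-72.  32.]
0.55 [-78.  37.]
0.6 [-84.  43.]
0.65 [-90.  49.]
0.7 [-95.  55.]
0.75 [-100.   61.]
0.8 [-105.   67.]
0.85 [-109.   74.]
0.9 [-113.   81.]
0.95 [-117.   88.]
1.0 [-120.   95.]
1.05 [-123.  103.]
1.1 [-126.  110.]
1.15 [-128.  118.]
1.2 [-130.  126.]
1.25 [-131.  134.]
1.3 [-132.  142.]
1.35 [-133.  150.]
1.4 [-133.  158.]
```

The post is gripped, gap 17.5 for an 18 mm post. I swing along the arc.

>>> send_rows(
  claw=[1,1,1,1,1,1,1,1],
  offset=[
    [-8,2,0],
    [-16,3,0],
    [-23,6,0],
    [-31,9,0],
    [-38,12,0],
    [-45,15,0],
    [-52,19,0],
    [-59,23,0],
  ],
  angular=[
    [0,0,-0.05],
    [0,0,-0.1],
    [0,0,-0.15],
    [0,0,-0.2],
    [0,0,-0.25],
    [0,0,-0.3],
    [0,0,-0.35],
    [0,0,-0.4],
  ],
)

```text
time: 25.45
tool_pos: [517.2, -39.0, 147.8]
eef_rot: [[0.538, 0.843, -0.0], [0.843, -0.538, -0.001], [-0.001, 0.0, -1.0]]
contact_force: [-1.2, -3.0, 1.2]
finger_gap: 17.0
grasp_force: 30.0
```

>>> send_rows(
  claw=[1,1,1,1,1,1,1,1],
  offset=[
    [-7,4,0],
    [-13,9,0],
    [-19,14,0],
    [-25,20,0],
    [-31,26,0],
    [-36,32,0],
    [-41,38,0],
    [-46,44,0],
  ],
  angular=[
    [0,0,-0.05],
    [0,0,-0.1],
    [0,0,-0.15],
    [0,0,-0.2],
    [0,0,-0.25],
    [0,0,-0.3],
    [0,0,-0.35],
    [0,0,-0.4],
  ],
)

```text
time: 26.25
tool_pos: [471.3, 5.2, 147.8]
eef_rot: [[0.824, 0.567, -0.0], [0.567, -0.824, -0.001], [-0.001, 0.0, -1.0]]
contact_force: [1.3, -2.1, -0.4]
finger_gap: 17.6
grasp_force: 30.0
```

>>> send_rows(
  claw=[1,1,1,1,1,1,1,1],
  offset=[
    [-4,7,0],
    [-8,14,0],
    [-12,21,0],
    [-15,28,0],
    [-18,36,0],
    [-21,43,0],
    [-23,51,0],
    [-25,59,0],
  ],
  angular=[
    [0,0,-0.05],
    [0,0,-0.1],
    [0,0,-0.15],
    [0,0,-0.2],
    [0,0,-0.25],
    [0,0,-0.3],
    [0,0,-0.35],
    [0,0,-0.4],
  ],
)

```text
time: 27.05
tool_pos: [446.6, 64.5, 147.8]
eef_rot: [[0.98, 0.201, 0.0], [0.201, -0.98, -0.0], [0.0, 0.0, -1.0]]
contact_force: [1.7, -2.5, 0.0]
finger_gap: 17.7
grasp_force: 30.0
```

>>> send_rows(
  claw=[1,1,1,1,1,1,1,1],
  offset=[
    [-1,8,0],
    [-2,16,0],
    [-3,24,0],
    [-3,27,0],
    [-3,27,0],
    [-3,27,0],
    [-3,27,0],
    [-3,27,0],
  ],
  angular=[
    [0,0,-0.05],
    [0,0,-0.1],
    [0,0,-0.15],
    [0,0,-0.17],
    [0,0,-0.17],
    [0,0,-0.17],
    [0,0,-0.17],
    [0,0,-0.17],
  ],
)

```text
time: 27.85
tool_pos: [443.7, 91.2, 147.7]
eef_rot: [[0.999, 0.035, 0.0], [0.035, -0.999, -0.0], [0.0, 0.0, -1.0]]
contact_force: [0.2, -2.9, 3.3]
finger_gap: 16.9
grasp_force: 30.0
```

Run:
```python
from h import *
s=env.get_state(); print(s['time'],s['tool_pos'],s['contact_force'].round(1),s['finger_gap'],s['grasp_force'])
p=s['tool_pos'][:2]-[603,96]; print('theta',np.degrees(np.arctan2(p[1],p[0])),np.hypot(*p))
c=cam('side'); w=cam('wrist'); t=cam('top')
a=cv2.resize(c['img'][130:270,220:360],None,fx=3,fy=3,interpolation=cv2.INTER_CUBIC)
b=cv2.resize(w['img'],None,fx=.58,fy=.58); d=cv2.resize(t['img'][100:265,250:430],None,fx=2,fy=2)
o=np.zeros((562,800,3),np.uint8); o[:420,:420]=a; o[:232,420:791]=b[:232,:371]; o[232:562,422:782]=d; cv2.imwrite('pics/fin.png',o)
P=cloud(t).reshape(-1,3)
q=P[(np.hypot(P[:,0]-668,P[:,1]-98)<9)&(P[:,2]>170)]; print('peg',len(q),np.median(q[:,2]) if len(q) else 0)
```

```text
27.85 [443.71278488  91.20916229 147.74977415] [ 0.2 -2.9  3.3] 16.8762546710641 30.000324547290802
theta -178.27724996303888 159.35924518667022
peg 26 195.9019674045261
```

View pics/fin.png

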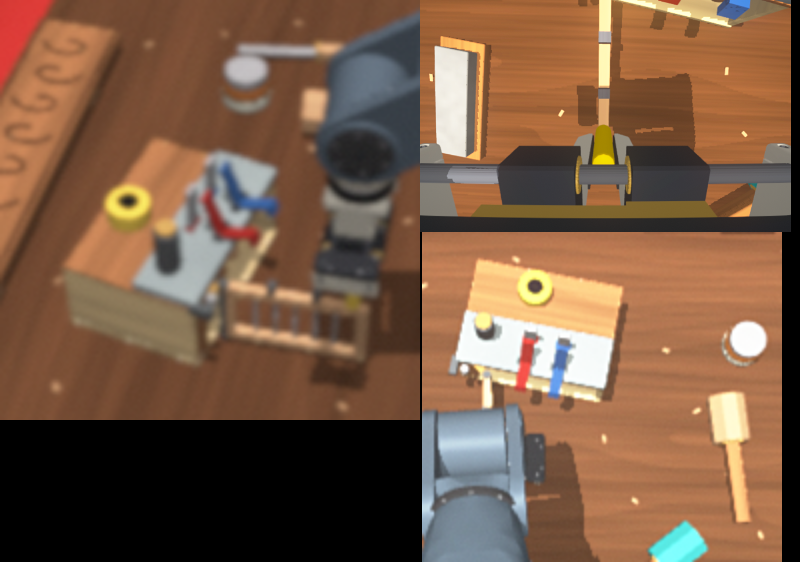

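The gate stands at about 1.37 rad, held at its post. The catches are released, the peg is down, and the mallet is flat at lower right of the top crop. I hand in.

```bash
python3 -c "
from plant import env
print(env.sign_off())"
```

```text
the job is handed in; nothing more can be done
None
```

The job is handed in at about 28 s and no verdict was returned. By my measurements the peg is fully down, the mallet lies flat on the bench, both catches are at about 0.35 rad, and the gate is held by its post at about 1.37 rad.

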